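Bolt, tug and turn over the board carrier

TASK

Get the circuit board ready for soldering from below: push its carrier fully home in the turning frame and slide the bolt fully shut in front of it, then prove that the bolt holds with a firm outward tug (about 8 N) on the carrier's pull handle. Only then turn the frame all the way over, so that the carrier lies upside down in it, still bolted in, and let go. Leave the other things on the bench where they are.

Things in the scene. Friction and masses are not known exactly. Their poses are not given: they have to be found in the camera images.
- stand: Fixed stand: steel base plate 215 (x) by 150 (y) by 10 mm, two posts 14 (x) by 40 (y) mm at x = -96 and +96 mm, 151 mm tall. Origin: centre of the underside, on the bench. x along the frame's turning axis, which lies 135 mm above the origin; +y towards the side on which the carrier comes out at the start; z up. Its place and yaw vary; it does not move.
- frame (a joint): Turning angle of the aluminium frame between the posts, rad. 0 = start: level, carrier upright, at a stop. It grows as the end on the stand's +y side goes DOWN and the other end comes up and over; pi = upside down, at a stop. Nearly balanced, it stays where it is left (0.25 N m of friction: 4 to 6 N near an end turns it).
- frame_center (a point): Centre of the frame, on the turning axis; axes as the stand's at angle 0, turning with the frame. The frame is 123 mm along x, reaches to y = -66 mm (closed end) and +56 mm (open end), and is 26 mm thick (13 mm either side of the axis). The carrier slides in y between its two side rails.
- bridge (a point): Middle of the upper face of the frame's cross bridge near the open end: 43 mm in y and 12.8 mm in z from frame_center. The bridge is 22 mm wide (y = 30 to 52 mm), solid: the place to press this end down with shut fingers.
- under_plate (a point): Middle of the lower face of the frame's plate at the closed end: -55 mm in y and -12.8 mm in z from frame_center. Plate from y = -30 to -66 mm, solid: once the closed end has risen, push here to carry it up, over and down on the other side.
- bolt (a joint): Travel of the sliding bolt on the frame, m: 0 = open, 0.023 = fully shut (stop), along the frame's +x; it stays where it is left (2 N of friction). Its blade runs 60.5 to 68.5 mm in y from the turning axis, at the carrier's height; shut, it reaches 18 mm in front of the carrier's end, leaving the homed carrier 2.5 mm of play. A carrier that is not home blocks it.
- bolt_knob (a point): On the bolt's upright round knob (12 mm thick), 10 mm below its top, 26 mm above the frame's mid-plane. In the frame's axes it lies at x = -85, y = 64.5 mm when open and x = -62 mm when shut. Push it with shut fingers from its -x side; the space round it is free.
- carrier_center (a point): Centre of the carrier: a black plate 110 (x) by 116 (y) by 12 mm with a blue circuit board on its upper side and a steel pull handle on its +y end; about 0.25 kg; axes as the frame's. Fully home it touches the frame's closed end and its centre is at frame_center; at the start it stands 3 to 12 mm out towards +y. It can slide out at +y until bolted.
- pull_handle (a point): Middle of the cross bar of the carrier's pull handle, a loop of 8 mm round steel at mid-height, 103 mm in +y from the carrier's centre. Inside, the loop is 52 (x) by 41 (y) mm: shut fingertips go down into it to tug the bar in +y, or push the bar in -y from outside. Tugged, the carrier moves up to 2.5 mm, then bears on the bolt; at least 4 N must reach the bolt, frame level.
- spare_center (a point): Centre of a spare carrier of the same make, lying on the bench beside the stand; to be left alone.
- pliers_pivot (a point): Pivot of pliers (155 mm long, 12 mm high) lying on the bench; to be left alone.
- spool: Grey spool, 54 mm across, 40 mm high, standing on the bench, origin at its underside; to be left alone.
- jar: Amber jar, 48 mm across, 60 mm high, standing on the bench, origin at its underside; to be left alone.
- driver_grip (a point): Handle of a screwdriver, 170 mm long, lying on the bench; to be left alone.
Things that resemble listed ones, but are neither listed nor needed, are in the scene too. What is shaped like the part that bears carrier_center but orange is not meant.

How it is judged (in metres and radians):
On the way, in this order (a step that is already met when the one before it is completed fails the run):
1. the carrier is home and the bolt is fully shut in front of it, with the frame still level (value of joint bolt above 0.018 m and y of carrier_center in the frame of frame_center below 0.0045 m and value of joint frame below 0.2 rad), for 0.2 s.
2. the carrier is tugged outward so that it bears on the shut bolt with at least 4 N, with the frame still level (contact force between bolt and carrier above 4 N and contact force between the fingers and carrier above 3 N and value of joint bolt above 0.018 m and value of joint frame below 0.2 rad), for 0.05 s.
3. the frame is turned over with the carrier held in it (value of joint frame above 3 rad and y of carrier_center in the frame of frame_center below 0.006 m), for 0.2 s.
At the end, for the whole second after the job is handed in: The frame is turned over to within 0.14 rad of its upside-down stop and at rest, the bolt is shut to within 5 mm of its stop, and the carrier is still in the frame behind the bolt, within 6 mm of home (all of step 3 and value of joint bolt above 0.018 m and distance between carrier_center and frame_center below 0.01 m and velocity of joint frame between -0.05 and 0.05 rad/s); the robot touches nothing.
It fails at once if the carrier slips out of the frame (distance between carrier_center and frame_center above 0.03 m).
It fails at once if the frame is turned over before the bolt is shut (value of joint frame above 0.8 rad and value of joint bolt below 0.015 m).
It fails at once if a bystander is moved by more than 30 mm (distance of any of spare_center, pliers_pivot, spool, jar, driver_grip from where it was at the start of the episode above 0.03 m).
It also fails if it takes over 72 s, if anything falls off the work surface, if the arm or the gripper's body presses on something with over 40 N, if the wrist force passes 120 N, or if a joint passes its speed limit or range.

ROBOT

A 6-joint arm with a two-finger parallel gripper is mounted at the origin on the work surface. World frame = base frame: x ahead of the robot, y to its left, z up, the work surface at z = 0. Lengths are in mm, angles in degrees, forces in N, time in s.
With the tool pointing down it reaches from about 350 to 850 mm from the base axis. Payload 8.1 kg.
Tool frame: the origin (TCP) lies midway between the tips of the shut fingers; the grasp point (between the pads) lies 19 mm behind it; z points along the fingers, y is the line along which they close (so a half turn about z gives the same grasp; the last joint's range is limited). The gripper opens to 85 mm and grips with 20 to 120 N. Pads are 22 mm wide; open, the fingers measure 114 mm over their backs; the gripper's body (76 mm by 85 mm) begins 54 mm behind the grasp point. The pads swing forward as they close: fully open they stand 13 mm farther back than shut.
Start: joints at [-74.049, 7.471, 85.268, -0, 87.261, -4.893], TCP at [213.517, -560.728, 231.292] pointing down, gripper open.
Joint ranges: [-169.43, 169.43], [-51.17, 129.36], [1.28, 143.12], [-76.62, 256.62], [0, 156.53], [-152.29, 152.29]. Speed limits (degrees/s): [136.94, 136.94, 159.86, 180, 180, 180].

INTERFACE

Orientations are given as [roll, pitch, yaw] about the fixed x, y, z axes, in that order (R = Rz(yaw) Ry(pitch) Rx(roll)).
In Python, from bench import sense, snapshot, camera_params, hand_in, masks_of, pinpoint gives the robot as it stands.
- The arm moves only by the tool step_arm, never from a script. Its argument "targets" is a list of rows, each an object with "angular": the turn, a rotation vector about the tool's x, y, z scaled (see below), a list of three; "dp": the shift along the tool's x, y, z scaled (see below), a list of three; "fingers": the closure, from 0 (fully open) to 1 (shut). A call has exactly 8 rows; each row is the pose to reach, as a shift and turn from the pose commanded when the call began, along the tool's axes at that moment, turning the shorter way round; what a row does not reach only later rows make up. The controller multiplies each number of a shift by 0.2 m and each number of a turn by 180 degrees. A row lasts 1/8 s, in which the tool goes at most 62.5 mm and 10.7 degrees, less where a joint would pass 70% of its speed; a pose out of reach is approached as far as the arm can. A call with a number of a shift or a turn outside -1 to 1 is refused whole. A call with a gripper value outside its range is refused whole. The fingers move at their own pace and stop on an object; "newtons" is the grip in N (left out, the last holds). Time passes only in rows, so rows that repeat a pose let the fingers close, or fill a call up. It gives the time, the measured TCP pose, the force, the opening and the grip force at its end, in the units of the state.
- sense(): the state, without advancing time (a new reading comes with each control period).
- snapshot(name): name is "scene" or "top" or "wrist"; returns the picture (384x512x3 uint8, blue, green, red); there is no depth.
- camera_params(name): a dict with "vfov" (degrees; the focal length in pixels is half the picture's height over the tangent of half this angle, whatever the lens; pixels are square), "cx", "cy" (the principal point, pixels), "D" ([k1, k2, p1, p2, k3] as OpenCV has them; the pictures are not rectified), "R" (3x3) and "t" (3): a world point X has camera coordinates R X + t. Camera axes: x right, y down, z forward; pixel columns grow to the right and rows downward; lengths in mm; the calibration is good to about 2 mm. A picture is of the moment at which its call begins: read the wrist's pose just before it. camera_params takes no time and is no camera call; for the wrist camera it gives the pose at the moment of the call.
- hand_in(): hands the job in; it is judged then, once.
Trained networks look in the newest picture that a camera, given by its name, has taken for a name from the list of things; names that differ only in an ending like _2 or _b are one class to them, and where a whole thing is asked for, a point or a joint stands for the part that bears it (a point fixed in the world has none). Each returns a list of dicts, best first, with "conf" (0 to 1); they miss things now and then, are a little off and sometimes report something else, mostly with a low value. They report only what shows in the picture. A call takes as long as a camera call. They do not tell look-alikes from the thing itself.
- masks_of(camera, label): "pixels" (384x512 bool, what is visible of it) and "at" ([column, row] in pixels, amid what is visible of it).
- pinpoint(camera, label): "at" ([column, row] in pixels: a listed point, or the origin of a listed thing).
The state is a dict: "time": time; "joint_pos": joint angles; "qd": joint speeds; "joint_efforts": joint torques, N m; "tool_pos": TCP position; "tcp_rot": TCP orientation; "ft_force": force on the tool from outside, world axes, zero at the start; "wrist_torque": the same for the moment, N m; "finger_gap": finger opening in mm; "grip_force": force on a finger pad.
Only numpy, scipy, OpenCV 4.12 (cv2) and the standard library are available. Lean on these libraries where they do the work, as an engineer would, in place of code of your own. Each camera call takes 0.05 s, during which the arm holds its last target. There are 200 camera calls.

## Working session

There is one attempt and no reset: what is moved stays moved. The work goes in short steps, Python scripts to look and compute and a tool call to move; the robot and the scene stay as the last step left them, time stands still between calls to the robot, and variables do not carry over. Pictures are saved under pics/ and viewed, at most 10 in all, crops included, and the job is handed in when it is done.

Besides the shell and the picture viewer there is one more tool, called after "Call:" in YAML: its name, and indented under it one key for each argument. step_arm: Moves the arm, as the interface text tells. Its arguments: {"type":"object","properties":{"targets":{"type":"array","items":{"type":"object","properties":{"angular":{"type":"array","items":{"type":"number","minimum":-1,"maximum":1}},"dp":{"type":"array","items":{"type":"number","minimum":-1,"maximum":1}},"fingers":{"type":"number"}}}},"newtons":{"type":"number"}},"required":["targets"]}

```bash
mkdir -p pics; cat > h.py <<'E'
import numpy as np, cv2
from scipy.spatial.transform import Rotation as Ro
from scipy.optimize import least_squares
from bench import *
def K(p):
    f=192/np.tan(np.radians(p['vfov']/2)); return np.array([[f,0,p['cx']],[0,f,p['cy']],[0,0,1.]])
def proj(p,X):
    R=np.array(p['R']);t=np.array(p['t'],float)
    return cv2.projectPoints(np.atleast_2d(X).astype(float),cv2.Rodrigues(R)[0],t,K(p),np.array(p['D'],float))[0][:,0]
def ray(p,uv):
    n=cv2.undistortPoints(np.array([[uv]],float),K(p),np.array(p['D'],float))[0,0]
    R=np.array(p['R']);t=np.array(p['t'],float)
    return -R.T@t, R.T@np.array([n[0],n[1],1])
def atz(p,uv,z):
    o,d=ray(p,uv); return o+d*(z-o[2])/d[2]
def move(pos,rpy=None):
    "scaled dp/angular from current tool pose to world pose"
    s=sense(); R=Ro.from_euler('xyz',s['tcp_rot'],degrees=True)
    dp=R.inv().apply(np.array(pos)-s['tool_pos'])/200
    a=np.zeros(3) if rpy is None else (R.inv()*Ro.from_euler('xyz',rpy,degrees=True)).as_rotvec(degrees=True)/180
    print('dp',dp.round(4),'ang',a.round(4))
E
python3 - <<'E'
from h import *
print(sense())
ims=[]
for c in ('scene','top','wrist'):
    im=snapshot(c); cv2.imwrite(f'pics/{c}0.png',im)
    p=camera_params(c); print(c,'campos',(-np.array(p['R']).T@p['t']).round())
    for l in ('stand','frame_center','bridge','bolt_knob','carrier_center','pull_handle','under_plate','spare_center','pliers_pivot','spool','jar','driver_grip'):
        print(' ',l,[(np.round(d['at'],1).tolist(),round(d['conf'],2)) for d in pinpoint(c,l)][:3])
E
```

```text
{'time': 0.0, 'joint_pos': array([-7.40473844e+01,  7.51474106e+00,  8.53302197e+01, -1.38942473e-03,
        8.72596181e+01, -4.89226036e+00]), 'qd': array([ 0.09272027,  0.04523843, -0.00560953, -0.000525  , -0.01780198,
        0.06245548]), 'joint_efforts': array([-9.70478577e-04, -5.69403541e+01, -5.00549054e+01, -6.87056090e-04,
        1.49675715e-02, -2.92745847e-05]), 'tool_pos': array([ 213.37371613, -560.19540808,  230.2392247 ]), 'tcp_rot': array([-1.79895684e+02, -7.53606975e-03,  2.08449368e+01]), 'ft_force': array([-0.37515679,  0.40883372, -0.56529505]), 'wrist_torque': array([ 0.00680638, -0.01493882,  0.07664671]), 'grip_force': 0.0, 'finger_gap': 85.17869648256134}
scene campos [1039.  514.  999.]
  stand [([232.6, 256.5], 0.86)]
  frame_center [([236.1, 226.7], 0.75), ([226.4, 213.9], 0.15)]
  bridge [([240.0, 233.5], 0.79), ([236.5, 225.3], 0.59)]
  bolt_knob [([277.2, 228.7], 0.44)]
  carrier_center [([234.1, 234.5], 0.92), ([252.9, 137.7], 0.81)]
  pull_handle [([275.7, 153.9], 0.76), ([255.3, 261.3], 0.62)]
  under_plate [([224.3, 215.8], 0.6)]
  spare_center 
[... 299 characters left out ...]
ridge [([231.8, 145.5], 0.63)]
  bolt_knob [([214.5, 167.5], 0.44)]
  carrier_center [([331.5, 273.7], 0.76), ([242.0, 149.1], 0.59), ([243.8, 162.6], 0.28)]
  pull_handle [([207.6, 141.5], 0.7), ([302.2, 272.2], 0.56)]
  under_plate [([259.7, 157.1], 0.93)]
  spare_center [([311.6, 178.8], 0.58)]
  pliers_pivot [([136.8, 181.8], 0.64)]
  spool [([148.1, 141.3], 0.54)]
  jar [([369.4, 216.9], 0.5)]
  driver_grip [([163.8, 212.6], 0.78), ([258.0, 156.6], 0.28)]
wrist campos [ 284. -535.  374.]
  stand []
  frame_center []
  bridge []
  bolt_knob []
  carrier_center [([58.0, 99.0], 0.65)]
  pull_handle []
  under_plate []
  spare_center []
  pliers_pivot []
  spool []
  jar []
  driver_grip []
```

```bash
cat >> h.py <<'E'
def stand_pose(obs,x0=(500,0,0)):
    "obs: list (params, uv, local point, weight); frame level"
    def f(q):
        R=Ro.from_euler('z',q[2]).as_matrix()
        return np.concatenate([w*(proj(p,R@np.array(l)+[q[0],q[1],0])[0]-uv)*0.5 for p,uv,l,w in obs])
    return least_squares(f,x0,loss='soft_l1',x_scale=(100,100,1)),f
E
python3 - <<'E'
from h import *
ps,pt=camera_params('scene'),camera_params('top')
print('fc',atz(pt,[241.5,152.2],135),atz(ps,[236.1,226.7],135))
print('up',atz(pt,[259.7,157.1],135),'handle',atz(pt,[207.6,141.5],135),atz(ps,[255.3,261.3],135),'knob',atz(pt,[214.5,167.5],161),atz(ps,[277.2,228.7],161))
L=dict(stand=[0,0,0],fc=[0,0,135],br=[0,43,147.8],kn=[-85,64.5,161],ha=[0,110,135],up=[0,-55,122.2])
T=dict(stand=[245.9,163.8],fc=[241.5,152.2],br=[231.8,145.5],kn=[214.5,167.5],ha=[207.6,141.5],up=[259.7,157.1])
S=dict(stand=[232.6,256.5],fc=[236.1,226.7],br=[240,233.5],kn=[277.2,228.7],ha=[255.3,261.3],up=[224.3,215.8])
obs=[(pt,T[k],L[k],1) for k in L]+[(ps,S[k],L[k],1) for k in L]
r,f=stand_pose(obs,(*atz(pt,[241.5,152.2],135)[:2],1.8)); print(r.x,np.degrees(r.x[2]),r.cost); print((f(r.x)*2).reshape(-1,2).round(1))
for n in('scene0','top0'):
    im=cv2.imread(f'pics/{n}.png'); x,y=(180,100) if n=='scene0' else (110,80)
    cv2.imwrite(f'pics/{n}c.png',cv2.resize(im[y:y+220,x-40:x+253],None,fx=2.7,fy=2.7,interpolation=2))
E
```

```text
fc [600.69867582  22.60659292 135.        ] [585.97140931  15.10974269 135.        ]
up [585.20719441 -37.74270245 135.        ] handle [635.25248535 136.05955564 135.        ] [626.57030558 122.8969298  135.        ] knob [540.297074   107.14145773 161.        ] [532.8748171  106.56270918 161.        ]
[ 5.96242088e+02  1.55887782e+01 -3.16171412e-01] -18.115287504724776 9.469154737933628
[[-1.3  0.2]
 [ 2.1  1.3]
 [-0.7  2.8]
 [ 1.1  1.5]
 [ 4.7  1.5]
 [-0.4  2.8]
 [ 2.2  2.3]
 [-2.8  2.4]
 [ 0.8  4.8]
 [-1.7 -0.1]
 [-2.   0.3]
 [ 0.1  1.5]]
```

View pics/top0c.png

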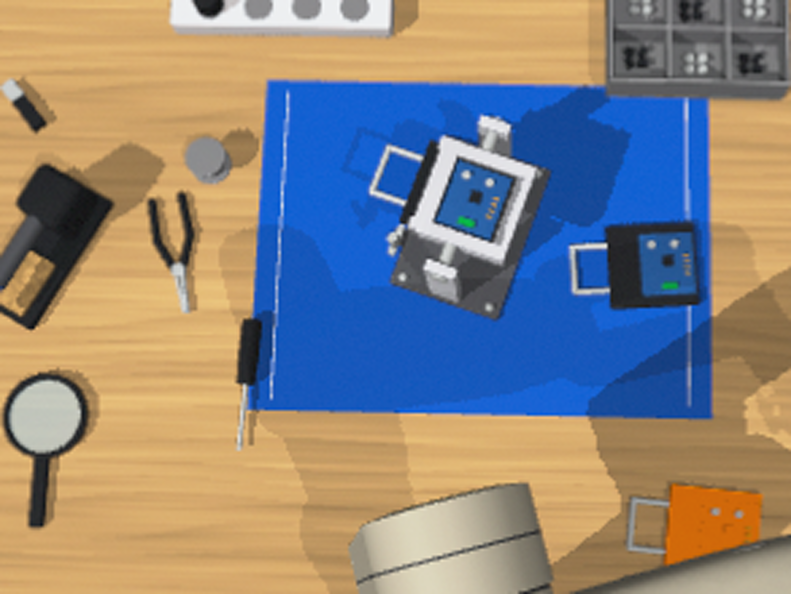

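View pics/scene0c.png

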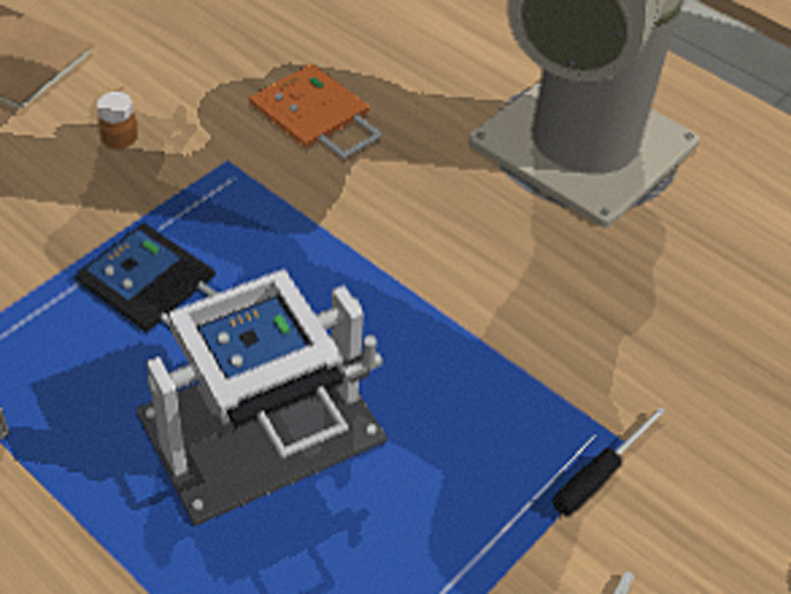

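The top view shows the stand near world (596, 16), yaw ≈ -18°: handle on the +y side, bolt knob on the side nearest the robot. The spare lies right at about crop (655, 265); the other bystanders are well clear. I'm moving above the stand for a closer look.

Call:
step_arm:
  targets:
    - {"dp": [0.3,-0.2,-0.15],"angular": [0,0,-0.05],"fingers": 1}
    - {"dp": [0.55,-0.38,-0.3],"angular": [0,0,-0.1],"fingers": 1}
    - {"dp": [0.8,-0.55,-0.35],"angular": [0,0,-0.15],"fingers": 1}
    - {"dp": [1,-0.7,-0.35],"angular": [0,0,-0.2],"fingers": 1}
    - {"dp": [1,-0.7,-0.35],"angular": [0,0,-0.25],"fingers": 1}
    - {"dp": [1,-0.7,-0.35],"angular": [0,0,-0.284],"fingers": 1}
    - {"dp": [1,-0.7,-0.35],"angular": [0,0,-0.284],"fingers": 1}
    - {"dp": [1,-0.7,-0.35],"angular": [0,0,-0.284],"fingers": 1}

```text
time: 2.95
tool_pos: [350.5, -358.9, 301.3]
tcp_rot: [-180.0, 0.0, 71.8]
ft_force: [0.1, -0.9, -0.4]
finger_gap: -0.2
grip_force: 0.0
```

Call:
step_arm:
  targets:
    - {"dp": [0.25,0.07,0],"fingers": 1}
    - {"dp": [0.5,0.15,0],"fingers": 1}
    - {"dp": [0.75,0.22,0],"fingers": 1}
    - {"dp": [1,0.295,0],"fingers": 1}
    - {"dp": [1,0.295,0],"fingers": 1}
    - {"dp": [1,0.295,0],"fingers": 1}
    - {"dp": [1,0.295,0],"fingers": 1}
    - {"dp": [1,0.295,0],"fingers": 1}

```text
validation failed for argument at $.ta...
```

Call:
step_arm:
  targets:
    - {"dp": [0.25,0.07,0],"fingers": 1}
    - {"dp": [0.5,0.15,0],"fingers": 1}
    - {"dp": [0.75,0.22,0],"fingers": 1}
    - {"dp": [1,0.295,0],"fingers": 1}
    - {"dp": [1,0.295,0],"fingers": 1}
    - {"dp": [1,0.295,0],"fingers": 1}
    - {"dp": [1,0.295,0],"fingers": 1}
    - {"dp": [1,0.295,0],"fingers": 1}

```text
validation failed for argument at $.ta...
```

```bash
python3 - <<'E'
from h import *
s=sense();print(s['time'],s['tool_pos'],s['tcp_rot'],s['ft_force'],s['finger_gap'])
p=camera_params('wrist'); im=snapshot('wrist'); print(p['vfov'],np.array(p['R']).round(2).tolist(),-np.array(p['R']).T@p['t'])
L=dict(stand=[0,0,0],frame_center=[0,0,135],bridge=[0,43,147.8],bolt_knob=[-85,64.5,161],pull_handle=[0,110,135],under_plate=[0,-55,122.2],carrier_center=[0,7,135])
for l in L:
    for d in pinpoint('wrist',l)[:3]:
        print(l,np.round(d['at'],1),round(d['conf'],2),atz(p,d['at'],L[l][2]).round(1))
cv2.imwrite('pics/w1.png',cv2.resize(im,(800,600)))
E
```

```text
2.95 [ 350.48885222 -358.88460199  301.28129401] [-1.79999658e+02  3.53972295e-04  7.18043377e+01] [ 0.14697998 -0.88819494 -0.41558244] -0.20263974874825333
69.17115514268099 [[0.95, -0.31, 0.0], [-0.3, -0.91, 0.3], [-0.09, -0.28, -0.95]] [ 373.38854065 -287.44812049  443.49226474]
pull_handle [126.9  72.9] 0.77 [ 257.1 -218.9  135. ]
carrier_center [150.5 146. ] 0.87 [ 249.3 -296.5  135. ]
```

View pics/w1.png

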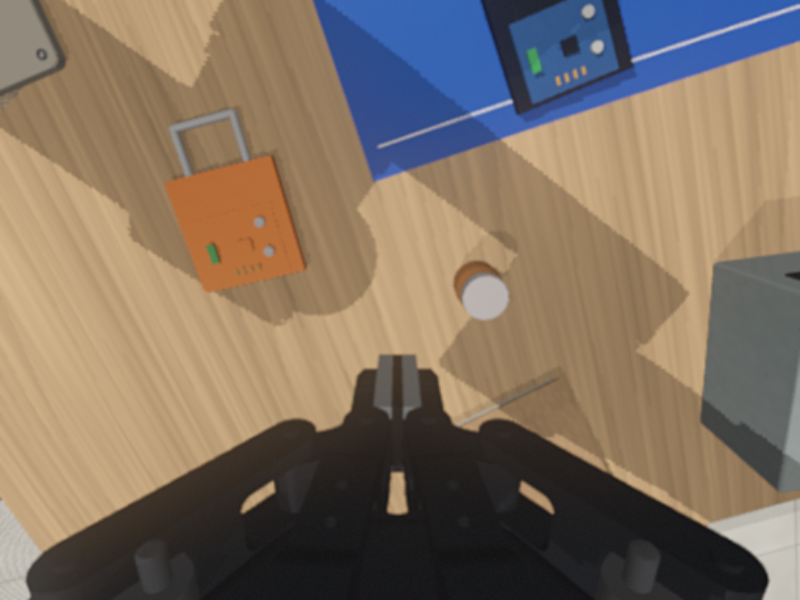

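The wrist picture shows the orange decoy, the jar and part of the spare; two moves were refused because they lacked "angular". I'll repeat them with it.

Call:
step_arm:
  targets:
    - {"dp": [0.25,0.07,0],"angular": [0,0,0],"fingers": 1}
    - {"dp": [0.5,0.15,0],"angular": [0,0,0],"fingers": 1}
    - {"dp": [0.75,0.22,0],"angular": [0,0,0],"fingers": 1}
    - {"dp": [1,0.295,0],"angular": [0,0,0],"fingers": 1}
    - {"dp": [1,0.295,0],"angular": [0,0,0],"fingers": 1}
    - {"dp": [1,0.295,0],"angular": [0,0,0],"fingers": 1}
    - {"dp": [1,0.295,0],"angular": [0,0,0],"fingers": 1}
    - {"dp": [1,0.295,0],"angular": [0,0,0],"fingers": 1}

```text
time: 4.35
tool_pos: [468.1, -187.8, 301.3]
tcp_rot: [180.0, 0.0, 71.9]
ft_force: [0.4, 0.4, -0.5]
finger_gap: 0.1
grip_force: 0.0
```

Call:
step_arm:
  targets:
    - {"dp": [0.25,0.07,0],"angular": [0,0,0],"fingers": 1}
    - {"dp": [0.5,0.15,0],"angular": [0,0,0],"fingers": 1}
    - {"dp": [0.75,0.22,0],"angular": [0,0,0],"fingers": 1}
    - {"dp": [1,0.295,0],"angular": [0,0,0],"fingers": 1}
    - {"dp": [1,0.295,0],"angular": [0,0,0],"fingers": 1}
    - {"dp": [1,0.295,0],"angular": [0,0,0],"fingers": 1}
    - {"dp": [1,0.295,0],"angular": [0,0,0],"fingers": 1}
    - {"dp": [1,0.295,0],"angular": [0,0,0],"fingers": 1}

```text
time: 5.35
tool_pos: [586.4, -16.1, 301.6]
tcp_rot: [180.0, 0.0, 71.9]
ft_force: [-1.1, -0.1, 0.8]
finger_gap: -0.2
grip_force: 0.0
```

```bash
cat > look.py <<'E'
from h import *
import sys
s=sense();print(s['time'],s['tool_pos'],s['tcp_rot'],s['ft_force'])
p=camera_params('wrist'); im=snapshot('wrist')
L=dict(stand=[0,0,0],frame_center=[0,0,135],bridge=[0,43,147.8],bolt_knob=[-85,64.5,161],pull_handle=[0,110,135],under_plate=[0,-55,122.2],carrier_center=[0,7,135])
obs=[]
for l in L:
    for d in pinpoint('wrist',l)[:2]:
        print(l,np.round(d['at'],1),round(d['conf'],2),atz(p,d['at'],L[l][2]).round(1))
        if d['conf']>.4 and l not in('pull_handle','carrier_center'): obs.append((p,d['at'],L[l],1))
r,f=stand_pose(obs,(596,16,-.316)); print(r.x,np.degrees(r.x[2]),r.cost); print((f(r.x)*2).reshape(-1,2).round(1).tolist())
cv2.imwrite(sys.argv[1],cv2.resize(im,(800,600)))
E
python3 look.py pics/w2.png
```

```text
5.35 [586.3614849  -16.0845731  301.61321031] [1.79972624e+02 3.46040955e-03 7.18644377e+01] [-1.12582416 -0.1256621   0.79571235]
frame_center [251.2 131.1] 0.7 [596.8  26.6 135. ]
bridge [247.6  99.3] 0.72 [603.8  59.2 147.8]
bolt_knob [162.4  77.7] 0.84 [533.1 103.3 161. ]
pull_handle [250.7  25.8] 0.95 [628.7 124.9 135. ]
pull_handle [ 94.  298.4] 0.71 [ 326.  -117.6  135. ]
under_plate [250.  186.5] 0.88 [574.3 -36.8 122.2]
carrier_center [249.9 131.3] 0.72 [595.4  26.8 135. ]
[ 5.92856311e+02  1.73735696e+01 -3.07539970e-01] -17.620742327084248 5.304543362672862
[[-0.8, 9.2], [2.2, 0.2], [-2.2, -0.8], [1.0, -1.8]]
```

View pics/w2.png

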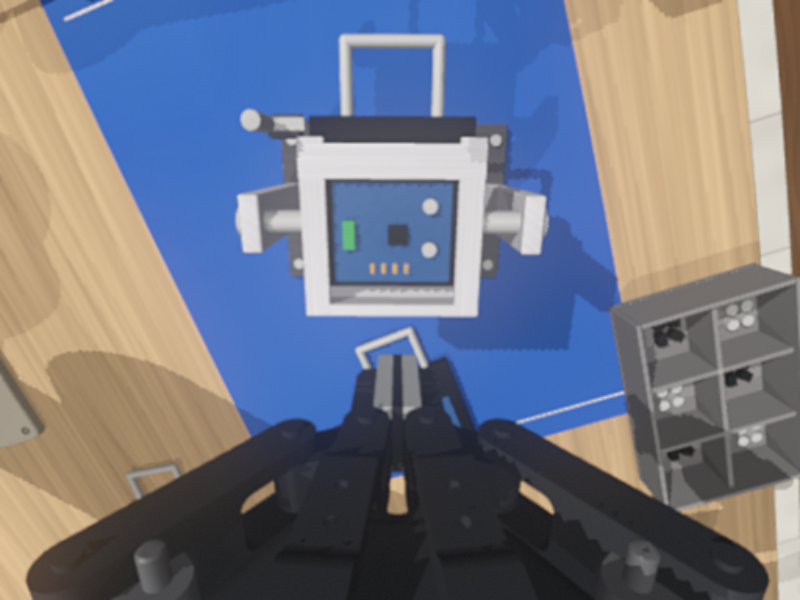

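The picture shows the frame square in the image: handle bar at (392, 41), knob top at (250, 120), frame corners at about (297, 140), (487, 140), (306, 316) and (478, 316). I'll cross-check these against the known sizes.

```bash
python3 - <<'E'
from h import *
p=camera_params('wrist'); c=.64
W={k:atz(p,[u*c,v*c],z) for k,u,v,z in [('tl',297,137,148),('tr',487,137,148),('bl',306,316,148),('br',478,316,148),('knobtop',250,120,171),('bar',392,41,139),('eL',310,117,141),('eR',475,117,141)]}
for k in W:print(k,W[k].round(1))
n=np.linalg.norm
print(n(W['tl']-W['tr']),n(W['bl']-W['br']),n((W['tl']+W['tr']-W['bl']-W['br'])/2))
d=W['tr']-W['tl']+W['br']-W['bl'];print(np.degrees(np.arctan2(d[1],d[0])))
for th in (-17.6,-18):
  for o in ([592.9,17.4],[594,15.5]):
    R=Ro.from_euler('z',th,degrees=True)
    print(th,o,{k:R.inv().apply(W[k]-[*o,135]).round(1).tolist() for k in W})
E
```

```text
tl [552.5  89.  148. ]
tr [668.7  51.3 148. ]
bl [513.2 -27.  148. ]
br [631.7 -65.4 148. ]
knobtop [534.1 104.  171. ]
bar [628.4 124.7 139. ]
eL [563.8  98.6 141. ]
eR [665.8  65.5 141. ]
122.11406442193632 124.53050264893722 122.41014507899237
-17.98026221201543
-17.6 [592.9, 17.4] {'tl': [-60.1, 56.0, 13.0], 'tr': [62.0, 55.2, 13.0], 'bl': [-62.5, -66.4, 13.0], 'br': [62.0, -67.2, 13.0], 'knobtop': [-82.2, 64.8, 36.0], 'bar': [1.4, 113.0, 4.0], 'eL': [-52.3, 68.6, 6.0], 'eR': [54.9, 67.9, 6.0]}
-17.6 [594, 15.5] {'tl': [-61.8, 57.5, 13.0], 'tr': [60.4, 56.7, 13.0], 'bl': [-64.1, -64.9, 13.0], 'br': [60.4, -65.7, 13.0], 'knobtop': [-83.8, 66.3, 36.0], 'bar': [-0.2, 114.5, 4.0], 'eL': [-53.9, 70.1, 6.0], 'eR': [53.3, 69.3, 6.0]}
-18 [592.9, 17.4] {'tl': [-60.5, 55.6, 13.0], 'tr': [61.6, 55.6, 13.0], 'bl': [-62.1, -66.8, 13.0], 'br': [62.5, -66.8, 13.0], 'knobtop': [-82.7, 64.2, 36.0], 'bar': [0.6, 113.1, 4.0], 'eL': [-52.8, 68.2, 6.0], 'eR': [54.4, 68.2, 6.0]}
-18 [594, 15.5] {'tl': [-62.2, 57.1, 13.0], 'tr': [60.0, 57.1, 13.0], 'bl': [-63.7, -65.4, 13.0], 'br': [60.8, -65.3, 13.0], 'knobtop': [-84.3, 65.7, 36.0], 'bar': [-1.0, 114.5, 4.0], 'eL': [-54.4, 69.7, 6.0], 'eR': [52.8, 69.7, 6.0]}
```

Call:
step_arm:
  targets:
    - {"dp": [0.3,-0.02,0],"angular": [0,0,0],"fingers": 1}
    - {"dp": [0.6,-0.02,0],"angular": [0,0,0],"fingers": 1}
    - {"dp": [0.87,-0.02,0.1],"angular": [0,0,0],"fingers": 1}
    - {"dp": [0.87,-0.02,0.35],"angular": [0,0,0],"fingers": 1}
    - {"dp": [0.87,-0.02,0.6],"angular": [0,0,0],"fingers": 1}
    - {"dp": [0.87,-0.02,0.8],"angular": [0,0,0],"fingers": 1}
    - {"dp": [0.87,-0.02,0.9],"angular": [0,0,0],"fingers": 1}
    - {"dp": [0.87,-0.02,0.9],"angular": [0,0,0],"fingers": 1}

```text
time: 6.75
tool_pos: [635.8, 151.6, 119.9]
tcp_rot: [-179.9, 0.1, 72.0]
ft_force: [-0.2, 0.2, 0.4]
finger_gap: 0.2
grip_force: 0.0
```

Call:
step_arm:
  targets:
    - {"dp": [-0.02,0,0],"angular": [0,0,0],"fingers": 1}
    - {"dp": [-0.04,0,0],"angular": [0,0,0],"fingers": 1}
    - {"dp": [-0.055,0,0],"angular": [0,0,0],"fingers": 1}
    - {"dp": [-0.07,0,0],"angular": [0,0,0],"fingers": 1}
    - {"dp": [-0.08,0,0],"angular": [0,0,0],"fingers": 1}
    - {"dp": [-0.09,0,0],"angular": [0,0,0],"fingers": 1}
    - {"dp": [-0.095,0,0],"angular": [0,0,0],"fingers": 1}
    - {"dp": [-0.1,0,0],"angular": [0,0,0],"fingers": 1}

```text
time: 7.75
tool_pos: [630.6, 132.9, 121.4]
tcp_rot: [180.0, -0.0, 72.0]
ft_force: [0.1, 4.5, 2.6]
finger_gap: 0.1
grip_force: 1.8
```

Call:
step_arm:
  targets:
    - {"dp": [-0.005,0,0],"angular": [0,0,0],"fingers": 1}
    - {"dp": [-0.01,0,0],"angular": [0,0,0],"fingers": 1}
    - {"dp": [-0.015,0,0],"angular": [0,0,0],"fingers": 1}
    - {"dp": [-0.02,0,0],"angular": [0,0,0],"fingers": 1}
    - {"dp": [-0.02,0,0],"angular": [0,0,0],"fingers": 1}
    - {"dp": [-0.025,0,0],"angular": [0,0,0],"fingers": 1}
    - {"dp": [-0.025,0,0],"angular": [0,0,0],"fingers": 1}
    - {"dp": [-0.025,0,0],"angular": [0,0,0],"fingers": 1}

```text
time: 8.75
tool_pos: [629.7, 129.2, 121.5]
tcp_rot: [179.9, -0.1, 72.0]
ft_force: [5.5, 8.8, -0.3]
finger_gap: -0.0
grip_force: 4.9
```

Call:
step_arm:
  targets:
    - {"dp": [-0.005,0,0],"angular": [0,0,0],"fingers": 1}
    - {"dp": [-0.01,0,0],"angular": [0,0,0],"fingers": 1}
    - {"dp": [-0.015,0,0],"angular": [0,0,0],"fingers": 1}
    - {"dp": [-0.02,0,0],"angular": [0,0,0],"fingers": 1}
    - {"dp": [-0.02,0,0],"angular": [0,0,0],"fingers": 1}
    - {"dp": [-0.02,0,0],"angular": [0,0,0],"fingers": 1}
    - {"dp": [-0.02,0,0],"angular": [0,0,0],"fingers": 1}
    - {"dp": [-0.02,0,0],"angular": [0,0,0],"fingers": 1}

```text
time: 9.75
tool_pos: [630.1, 128.7, 122.5]
tcp_rot: [179.8, -0.5, 72.1]
ft_force: [11.7, 21.6, -2.3]
finger_gap: 0.2
grip_force: 12.0
```

Home: the TCP is stopped at local y ≈ 118, as it must be, and the force rose sharply. Now to the bolt knob.

Call:
step_arm:
  targets:
    - {"dp": [0.06,0,0],"angular": [0,0,0],"fingers": 1}
    - {"dp": [0.06,0,-0.25],"angular": [0,0,0],"fingers": 1}
    - {"dp": [0,-0.2,-0.4],"angular": [0,0,0],"fingers": 1}
    - {"dp": [-0.15,-0.45,-0.4],"angular": [0,0,0],"fingers": 1}
    - {"dp": [-0.24,-0.58,-0.4],"angular": [0,0,0],"fingers": 1}
    - {"dp": [-0.24,-0.58,-0.22],"angular": [0,0,0],"fingers": 1}
    - {"dp": [-0.24,-0.58,-0.17],"angular": [0,0,0],"fingers": 1}
    - {"dp": [-0.24,-0.58,-0.17],"angular": [0,0,0],"fingers": 1}

```text
time: 10.75
tool_pos: [501.8, 114.1, 154.3]
tcp_rot: [-179.9, 0.1, 71.9]
ft_force: [0.1, 0.2, 0.3]
finger_gap: 0.2
grip_force: 0.0
```

```bash
cat >> h.py <<'E'
O=np.array([593.3,17.0,135]);RS=Ro.from_euler('z',-18,degrees=True)
def loc(): s=sense(); print('t',s['time'],'TCP local',RS.inv().apply(s['tool_pos']-O).round(1),'F local',RS.inv().apply(s['ft_force']).round(1),'rpy',s['tcp_rot'].round(1))
E
python3 - <<'E'
from h import *
loc(); p=camera_params('wrist'); im=snapshot('wrist'); cv2.imwrite('pics/w3.png',cv2.resize(im,(640,480)))
for l,z in(('bolt_knob',161),('pull_handle',135)):
  for d in pinpoint('wrist',l)[:2]: print(l,d['at'],d['conf'],RS.inv().apply(atz(p,d['at'],z)-O).round(1))
E
```

```text
t 10.75 TCP local [-117.    64.    19.3] F local [0.1 0.2 0.3] rpy [-1.799e+02  1.000e-01  7.190e+01]
bolt_knob [317.4, 244.8] 0.86 [-82.8  64.4  26. ]
pull_handle [445.5, 166.5] 0.88 [ -2.4 102.3   0. ]
```

View pics/w3.png

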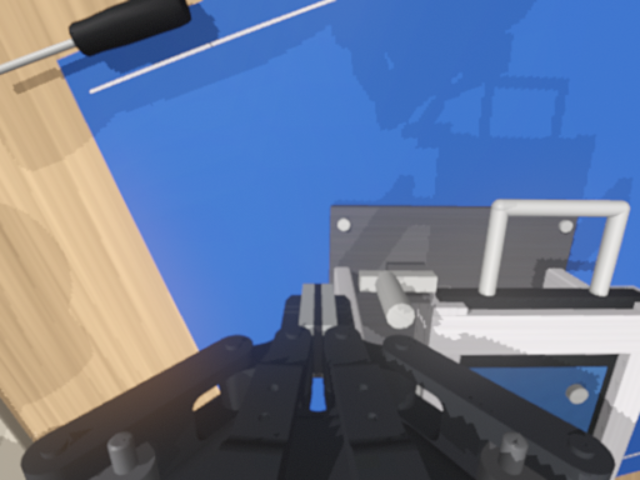

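The fingers stand just left of the knob (knob top at about (398, 315)), in line with it in y. Pushing the bolt.

Call:
step_arm:
  targets:
    - {"dp": [0,0.04,0],"angular": [0,0,0],"fingers": 1}
    - {"dp": [0,0.07,0],"angular": [0,0,0],"fingers": 1}
    - {"dp": [0,0.1,0],"angular": [0,0,0],"fingers": 1}
    - {"dp": [0,0.12,0],"angular": [0,0,0],"fingers": 1}
    - {"dp": [0,0.14,0],"angular": [0,0,0],"fingers": 1}
    - {"dp": [0,0.16,0],"angular": [0,0,0],"fingers": 1}
    - {"dp": [0,0.18,0],"angular": [0,0,0],"fingers": 1}
    - {"dp": [0,0.18,0],"angular": [0,0,0],"fingers": 1}

```text
time: 11.9
tool_pos: [536.7, 103.3, 155.2]
tcp_rot: [-180.0, 0.0, 72.0]
ft_force: [-3.9, 1.3, 3.2]
finger_gap: 0.0
grip_force: 1.9
```

Call:
step_arm:
  targets:
    - {"dp": [0,0.01,0],"angular": [0,0,0],"fingers": 1}
    - {"dp": [0,0.02,0],"angular": [0,0,0],"fingers": 1}
    - {"dp": [0,0.02,0],"angular": [0,0,0],"fingers": 1}
    - {"dp": [0,0.025,0],"angular": [0,0,0],"fingers": 1}
    - {"dp": [0,0.025,0],"angular": [0,0,0],"fingers": 1}
    - {"dp": [0,0.025,0],"angular": [0,0,0],"fingers": 1}
    - {"dp": [0,0.025,0],"angular": [0,0,0],"fingers": 1}
    - {"dp": [0,0.025,0],"angular": [0,0,0],"fingers": 1}

```text
time: 12.9
tool_pos: [537.9, 103.5, 153.7]
tcp_rot: [-179.5, 0.0, 72.0]
ft_force: [-16.8, 8.4, 5.6]
finger_gap: -0.5
grip_force: 9.5
```

```bash
python3 -c "
from h import *
loc()"
```

```text
t 12.9 TCP local [-79.4  65.2  18.7] F local [-18.6   2.8   5.6] rpy [-179.5    0.    72. ]
```

Call:
step_arm:
  targets:
    - {"dp": [0,-0.05,0],"angular": [0,0,0],"fingers": 1}
    - {"dp": [0,-0.05,-0.25],"angular": [0,0,0],"fingers": 1}
    - {"dp": [0.05,0.1,-0.27],"angular": [0,0,0],"fingers": 1}
    - {"dp": [0.09,0.38,-0.27],"angular": [0,0,0],"fingers": 1}
    - {"dp": [0.09,0.38,-0.27],"angular": [0,0,0],"fingers": 1}
    - {"dp": [0.09,0.38,-0.27],"angular": [0,0,0],"fingers": 1}
    - {"dp": [0.09,0.38,-0.27],"angular": [0,0,0],"fingers": 1}
    - {"dp": [0.09,0.38,-0.27],"angular": [0,0,0],"fingers": 1}

```text
time: 13.9
tool_pos: [619.1, 95.6, 210.4]
tcp_rot: [179.9, -0.0, 72.0]
ft_force: [0.4, 0.1, 0.3]
finger_gap: 0.1
grip_force: 0.0
```

```bash
python3 - <<'E'
from h import *
loc(); p=camera_params('wrist'); im=snapshot('wrist'); cv2.imwrite('pics/w4.png',cv2.resize(im,(640,480)))
for l,z in(('bolt_knob',161),('pull_handle',135)):
  for d in pinpoint('wrist',l)[:2]: print(l,d['at'],d['conf'],RS.inv().apply(atz(p,d['at'],z)-O).round(1))
E
```

```text
t 13.9 TCP local [ 0.2 82.7 75.4] F local [0.3 0.2 0.3] rpy [179.9  -0.   72. ]
bolt_knob [171.6, 227.2] 0.88 [-62.4  66.9  26. ]
pull_handle [255.1, 169.1] 0.64 [  0.8 105.7   0. ]
```

View pics/w4.png

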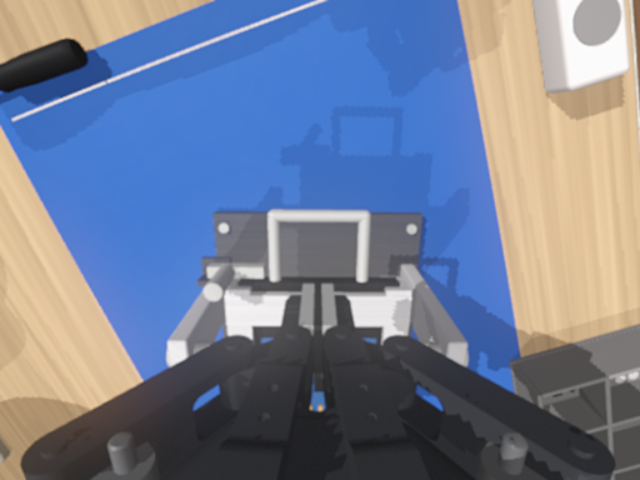

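The knob is at x ≈ -62, so the bolt is shut, and the fingers stand above the loop. Going down, then tugging.

Call:
step_arm:
  targets:
    - {"dp": [0,0,0.2],"angular": [0,0,0],"fingers": 1}
    - {"dp": [0,0,0.35],"angular": [0,0,0],"fingers": 1}
    - {"dp": [0,0,0.44],"angular": [0,0,0],"fingers": 1}
    - {"dp": [0,0,0.44],"angular": [0,0,0],"fingers": 1}
    - {"dp": [0.02,0,0.44],"angular": [0,0,0],"fingers": 1}
    - {"dp": [0.03,0,0.44],"angular": [0,0,0],"fingers": 1}
    - {"dp": [0.035,0,0.44],"angular": [0,0,0],"fingers": 1}
    - {"dp": [0.04,0,0.44],"angular": [0,0,0],"fingers": 1}

```text
time: 15.05
tool_pos: [622.5, 102.7, 122.2]
tcp_rot: [179.9, -0.0, 72.0]
ft_force: [-0.6, -3.5, 3.2]
finger_gap: 0.2
grip_force: 1.8
```

Call:
step_arm:
  targets:
    - {"dp": [0.005,0,0],"angular": [0,0,0],"fingers": 1}
    - {"dp": [0.01,0,0],"angular": [0,0,0],"fingers": 1}
    - {"dp": [0.01,0,0],"angular": [0,0,0],"fingers": 1}
    - {"dp": [0.01,0,0],"angular": [0,0,0],"fingers": 1}
    - {"dp": [0.01,0,0],"angular": [0,0,0],"fingers": 1}
    - {"dp": [0.01,0,0],"angular": [0,0,0],"fingers": 1}
    - {"dp": [0.01,0,0],"angular": [0,0,0],"fingers": 1}
    - {"dp": [0.01,0,0],"angular": [0,0,0],"fingers": 1}

```text
time: 16.05
tool_pos: [622.3, 103.7, 121.2]
tcp_rot: [-180.0, 0.1, 71.9]
ft_force: [-1.8, -7.6, 3.8]
finger_gap: -0.3
grip_force: 4.0
```

```bash
python3 -c "
from h import *
loc()"
```

```text
t 16.05 TCP local [  0.8  91.4 -13.8] F local [ 0.7 -7.7  3.8] rpy [-1.80e+02  1.00e-01  7.19e+01]
```

Call:
step_arm:
  targets:
    - {"dp": [0.005,0,0],"angular": [0,0,0],"fingers": 1}
    - {"dp": [0.01,0,0],"angular": [0,0,0],"fingers": 1}
    - {"dp": [0.01,0,0],"angular": [0,0,0],"fingers": 1}
    - {"dp": [0.01,0,0],"angular": [0,0,0],"fingers": 1}
    - {"dp": [0.01,0,0],"angular": [0,0,0],"fingers": 1}
    - {"dp": [0.01,0,0],"angular": [0,0,0],"fingers": 1}
    - {"dp": [0.01,0,0],"angular": [0,0,0],"fingers": 1}
    - {"dp": [0.01,0,0],"angular": [0,0,0],"fingers": 1}

```text
time: 17.05
tool_pos: [622.3, 103.9, 120.8]
tcp_rot: [-179.9, 0.3, 71.9]
ft_force: [-4.6, -14.0, 3.9]
finger_gap: 0.0
grip_force: 7.4
```

```bash
python3 -c "
from h import *
loc()"
```

```text
t 17.05 TCP local [  0.7  91.6 -14.2] F local [ -0.  -14.7   3.9] rpy [-179.9    0.3   71.9]
```

The carrier holds at 14.7 N with no further movement, so the bolt is proven. I'll withdraw and go above the bridge.

Call:
step_arm:
  targets:
    - {"dp": [-0.06,0,0],"angular": [0,0,0],"fingers": 1}
    - {"dp": [-0.06,0,0],"angular": [0,0,0],"fingers": 1}
    - {"dp": [-0.06,0,-0.2],"angular": [0,0,0],"fingers": 1}
    - {"dp": [-0.06,0,-0.35],"angular": [0,0,0],"fingers": 1}
    - {"dp": [-0.23,0,-0.35],"angular": [0,0,0],"fingers": 1}
    - {"dp": [-0.23,0,-0.25],"angular": [0,0,0],"fingers": 1}
    - {"dp": [-0.23,0,-0.2],"angular": [0,0,0],"fingers": 1}
    - {"dp": [-0.23,0,-0.2],"angular": [0,0,0],"fingers": 1}

```text
time: 18.05
tool_pos: [607.5, 63.9, 158.8]
tcp_rot: [-179.8, 0.1, 72.0]
ft_force: [0.0, 0.8, -0.6]
finger_gap: -0.2
grip_force: 0.0
```

```bash
python3 -c "
from h import *
loc()"
```

```text
t 18.05 TCP local [-1.  49.  23.8] F local [-0.2  0.8 -0.6] rpy [-1.798e+02  1.000e-01  7.200e+01]
```

Call:
step_arm:
  targets:
    - {"dp": [0,0,0.04],"angular": [0,0,0],"fingers": 1}
    - {"dp": [0,0,0.07],"angular": [0,0,0],"fingers": 1}
    - {"dp": [0,0,0.1],"angular": [0,0,0],"fingers": 1}
    - {"dp": [0,0,0.13],"angular": [0,0,0],"fingers": 1}
    - {"dp": [0,0,0.16],"angular": [0,0,0],"fingers": 1}
    - {"dp": [-0.005,0,0.18],"angular": [0,0,0],"fingers": 1}
    - {"dp": [-0.01,0,0.2],"angular": [0,0,0],"fingers": 1}
    - {"dp": [-0.01,0,0.21],"angular": [0,0,0],"fingers": 1}

```text
time: 19.05
tool_pos: [608.7, 62.3, 120.1]
tcp_rot: [180.0, -0.1, 72.0]
ft_force: [-1.3, 2.6, 6.2]
finger_gap: -0.0
grip_force: 3.1
```

```bash
python3 - <<'E'
from h import *
loc(); im=snapshot('scene'); cv2.imwrite('pics/s1.png',cv2.resize(im[140:340,120:380],None,fx=2.5,fy=2.5,interpolation=2))
E
```

```text
t 19.05 TCP local [  0.7  47.8 -14.9] F local [-2.   2.1  6.2] rpy [ 1.8e+02 -1.0e-01  7.2e+01]
```

View pics/s1.png

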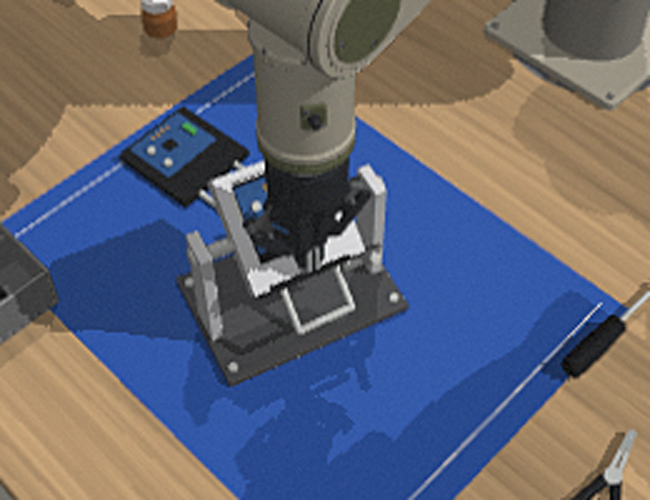

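The frame is tilted about 40°, the spare and other things are untouched. A little further, then lift over to the closed end's far side.

Call:
step_arm:
  targets:
    - {"dp": [-0.01,0,0.02],"angular": [0,0,0],"fingers": 1}
    - {"dp": [-0.015,0,0.035],"angular": [0,0,0],"fingers": 1}
    - {"dp": [0,0,-0.2],"angular": [0,0,0],"fingers": 1}
    - {"dp": [0,0,-0.5],"angular": [0,0,0],"fingers": 1}
    - {"dp": [-0.3,0,-0.55],"angular": [0,0,0],"fingers": 1}
    - {"dp": [-0.6,0,-0.55],"angular": [0,0,0],"fingers": 1}
    - {"dp": [-0.72,0,-0.4],"angular": [0,0,0],"fingers": 1}
    - {"dp": [-0.72,0,-0.3],"angular": [0,0,0],"fingers": 1}

```text
time: 20.1
tool_pos: [563.0, -77.4, 178.1]
tcp_rot: [-180.0, 0.0, 71.8]
ft_force: [0.1, 0.0, -0.3]
finger_gap: 0.0
grip_force: 0.0
```

```bash
python3 - <<'E'
from h import *
loc(); p=camera_params('wrist'); im=snapshot('wrist'); cv2.imwrite('pics/w5.png',cv2.resize(im,(640,480)))
E
```

```text
t 20.1 TCP local [  0.3 -99.1  43.1] F local [ 0.1  0.1 -0.3] rpy [-180.     0.    71.8]
```

View pics/w5.png

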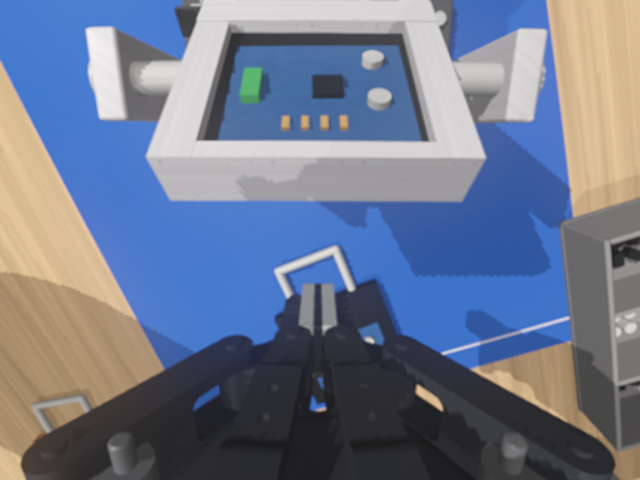

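The raised closed end shows as a face between rows 157 and 201. I'll work out the angle from those edges.

```bash
python3 - <<'E'
from h import *
p=camera_params('wrist')
for t in range(30,62,4):
    a=np.radians(t); g=lambda y,z: O+RS.apply([0,y*np.cos(a)+z*np.sin(a),-y*np.sin(a)+z*np.cos(a)])
    print(t,proj(p,[g(-66,13),g(-66,-13)]).round(0).tolist(),'want v 125.6,160.8')
E
```

```text
30 [[257.0, 159.0], [257.0, 173.0]] want v 125.6,160.8
34 [[257.0, 154.0], [257.0, 172.0]] want v 125.6,160.8
38 [[257.0, 148.0], [257.0, 170.0]] want v 125.6,160.8
42 [[257.0, 141.0], [257.0, 168.0]] want v 125.6,160.8
46 [[257.0, 133.0], [257.0, 165.0]] want v 125.6,160.8
50 [[258.0, 124.0], [257.0, 161.0]] want v 125.6,160.8
54 [[258.0, 114.0], [257.0, 157.0]] want v 125.6,160.8
58 [[258.0, 104.0], [257.0, 151.0]] want v 125.6,160.8
```

Call:
step_arm:
  targets:
    - {"dp": [0.08,0,0.09],"angular": [0,0,0],"fingers": 1}
    - {"dp": [0.15,0,0.09],"angular": [0,0,0],"fingers": 1}
    - {"dp": [0.18,0,0.08],"angular": [0,0,0],"fingers": 1}
    - {"dp": [0.21,0,0.065],"angular": [0,0,0],"fingers": 1}
    - {"dp": [0.235,0,0.05],"angular": [0,0,0],"fingers": 1}
    - {"dp": [0.26,0,0.03],"angular": [0,0,0],"fingers": 1}
    - {"dp": [0.285,0,0.015],"angular": [0,0,0],"fingers": 1}
    - {"dp": [0.31,0,0],"angular": [0,0,0],"fingers": 1}

```text
time: 21.15
tool_pos: [583.2, -16.2, 180.5]
tcp_rot: [180.0, 0.1, 72.0]
ft_force: [-2.9, -2.5, -1.4]
finger_gap: 0.5
grip_force: 1.8
```

```bash
python3 -c "
from h import *
loc()"
```

```text
t 21.15 TCP local [  0.6 -34.7  45.5] F local [-2.  -3.2 -1.4] rpy [1.8e+02 1.0e-01 7.2e+01]
```

Call:
step_arm:
  targets:
    - {"dp": [0.03,0,-0.015],"angular": [0,0,0],"fingers": 1}
    - {"dp": [0.06,0,-0.03],"angular": [0,0,0],"fingers": 1}
    - {"dp": [0.09,0,-0.035],"angular": [0,0,0],"fingers": 1}
    - {"dp": [0.115,0,-0.04],"angular": [0,0,0],"fingers": 1}
    - {"dp": [0.14,0,-0.04],"angular": [0,0,0],"fingers": 1}
    - {"dp": [0.165,0,-0.038],"angular": [0,0,0],"fingers": 1}
    - {"dp": [0.185,0,-0.035],"angular": [0,0,0],"fingers": 1}
    - {"dp": [0.2,0,-0.03],"angular": [0,0,0],"fingers": 1}

```text
time: 22.15
tool_pos: [595.5, 21.4, 185.5]
tcp_rot: [180.0, -0.0, 72.0]
ft_force: [-2.5, -4.1, 0.7]
finger_gap: -0.0
grip_force: 2.1
```

```bash
python3 -c "
from h import *
loc()"
```

```text
t 22.15 TCP local [ 0.7  4.9 50.5] F local [-1.1 -4.7  0.7] rpy [180.  -0.  72.]
```

Call:
step_arm:
  targets:
    - {"dp": [0.025,0,0.01],"angular": [0,0,0],"fingers": 1}
    - {"dp": [0.045,0,0.02],"angular": [0,0,0],"fingers": 1}
    - {"dp": [0.065,0,0.03],"angular": [0,0,0],"fingers": 1}
    - {"dp": [0.085,0,0.043],"angular": [0,0,0],"fingers": 1}
    - {"dp": [0.105,0,0.056],"angular": [0,0,0],"fingers": 1}
    - {"dp": [0.12,0,0.07],"angular": [0,0,0],"fingers": 1}
    - {"dp": [0.135,0,0.085],"angular": [0,0,0],"fingers": 1}
    - {"dp": [0.15,0,0.1],"angular": [0,0,0],"fingers": 1}

```text
time: 23.15
tool_pos: [604.7, 49.6, 165.0]
tcp_rot: [180.0, 0.0, 72.0]
ft_force: [-0.3, -5.1, 2.5]
finger_gap: -0.2
grip_force: 2.0
```

```bash
python3 -c "
from h import *
loc()"
```

```text
t 23.15 TCP local [ 0.8 34.5 30. ] F local [ 1.3 -4.9  2.5] rpy [180.   0.  72.]
```

Call:
step_arm:
  targets:
    - {"dp": [0.015,0,0.015],"angular": [0,0,0],"fingers": 1}
    - {"dp": [0.025,0,0.03],"angular": [0,0,0],"fingers": 1}
    - {"dp": [0.035,0,0.045],"angular": [0,0,0],"fingers": 1}
    - {"dp": [0.045,0,0.06],"angular": [0,0,0],"fingers": 1}
    - {"dp": [0.05,0,0.075],"angular": [0,0,0],"fingers": 1}
    - {"dp": [0.05,0,0.085],"angular": [0,0,0],"fingers": 1}
    - {"dp": [0.05,0,0.095],"angular": [0,0,0],"fingers": 1}
    - {"dp": [0.05,0,0.1],"angular": [0,0,0],"fingers": 1}

```text
time: 24.15
tool_pos: [608.0, 59.9, 148.1]
tcp_rot: [179.9, -0.1, 72.0]
ft_force: [-12.5, -0.3, 24.2]
finger_gap: -0.4
grip_force: 12.5
```

```bash
python3 -c "
from h import *
loc()"
```

```text
t 24.15 TCP local [ 0.7 45.3 13.1] F local [-11.8  -4.2  24.2] rpy [ 1.799e+02 -1.000e-01  7.200e+01]
```

The frame is on its stop (tip at +13 mm, 24 N). Lifting off and checking.

Call:
step_arm:
  targets:
    - {"dp": [0,0,-0.03],"angular": [0,0,0],"fingers": 1}
    - {"dp": [0,0,-0.1],"angular": [0,0,0],"fingers": 1}
    - {"dp": [0,0,-0.3],"angular": [0,0,0],"fingers": 1}
    - {"dp": [-0.1,0,-0.5],"angular": [0,0,0],"fingers": 1}
    - {"dp": [-0.3,0,-0.7],"angular": [0,0,0],"fingers": 1}
    - {"dp": [-0.6,0,-0.8],"angular": [0,0,0],"fingers": 1}
    - {"dp": [-0.7,0,-0.8],"angular": [0,0,0],"fingers": 1}
    - {"dp": [-0.7,0,-0.8],"angular": [0,0,0],"fingers": 1}

```text
time: 25.15
tool_pos: [564.0, -74.9, 305.1]
tcp_rot: [-180.0, -0.0, 71.8]
ft_force: [0.2, 0.9, -1.3]
finger_gap: -0.1
grip_force: 0.0
```

```bash
python3 - <<'E'
from h import *
loc(); p=camera_params('wrist'); im=snapshot('wrist'); sc=snapshot('scene')
a=cv2.resize(im,(400,300)); b=cv2.resize(sc[130:340,100:380],(400,300),interpolation=2)
cv2.imwrite('pics/f.png',np.hstack([a,b]))
for l in ('pull_handle','spare_center','bolt_knob'):
  for c in('wrist','scene'):
    q=camera_params(c)
    for d in pinpoint(c,l)[:2]: print(c,l,np.round(d['at']),round(d['conf'],2),RS.inv().apply(atz(q,d['at'],{'spare_center':6,'bolt_knob':109}.get(l,135))-O).round(1))
E
```

```text
t 25.15 TCP local [  0.5 -96.4 170.1] F local [-0.1  0.9 -1.3] rpy [-180.    -0.    71.8]
wrist pull_handle [ 92. 271.] 0.88 [-213.2 -231.3    0. ]
wrist pull_handle [250. 178.] 0.83 [  -5.4 -104.     0. ]
scene pull_handle [217. 199.] 0.94 [  -1.8 -111.7    0. ]
wrist spare_center [269. 235.] 0.79 [  26.5 -242.2 -129. ]
scene spare_center [196. 198.] 0.81 [  13.1 -255.7 -129. ]
scene spare_center [315. 364.] 0.26 [ -32.3  355.5 -129. ]
wrist bolt_knob [202. 140.] 0.71 [-62.7 -64.  -26. ]
wrist bolt_knob [268. 238.] 0.5 [  19.  -194.9  -26. ]
```

View pics/f.png

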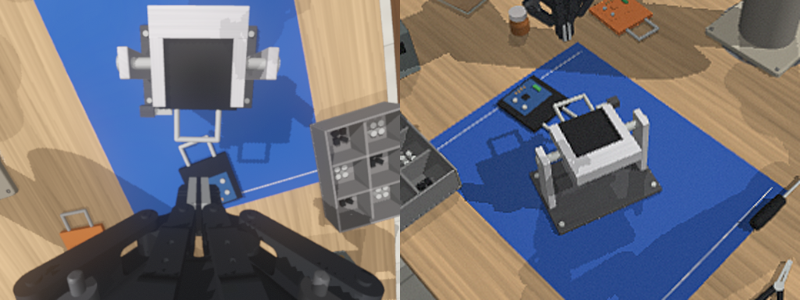

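The picture shows the frame upside down and level, with the carrier's black underside up and the handle at about (197, 135) in the left half. The handle is ~104 mm out, so the carrier is home, and the knob is still at the shut position (x ≈ -63). The bystanders are in place and the gripper is clear.

```bash
python3 -c "
from bench import *
print(hand_in())"
```

```text
the job is handed in; nothing more can be done
None
```

The carrier is home and bolted, the bolt held a 14.7 N tug (firmer than the 8 N asked), and the frame is turned over to its stop and released; the job is handed in, but `hand_in()` returned no verdict.

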